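Free the sagging bolt and hold the stock-pen gate ajar

ROBOT

A 6-joint arm with a two-finger parallel gripper is mounted at the origin on the work surface. World frame = base frame: x ahead of the robot, y to its left, z up, the work surface at z = 0. Lengths are in m, angles in rad, forces in N, time in s.
With the tool pointing down it reaches from about 0.3 to 0.875 m from the base axis. Payload 6.4 kg.
Tool frame: the origin (TCP) lies midway between the tips of the shut fingers; the grasp point (between the pads) lies ctrl.grip_depth behind it (ctrl.grip_depth is the distance from the TCP to the grasp point, in m); x points along the fingers, y is the direction in which the jaws open and shut, and the axes are right-handed (so a half turn about x gives the same grasp; the last joint's range is limited). The gripper opens to 85 mm and grips with 20 to 120 N. Pads are 22 mm wide; open, the fingers measure 114 mm over their backs; the gripper's body (76 mm by 85 mm) begins 54 mm behind the grasp point. The pads swing forward as they close: fully open they stand 13 mm farther back than shut.
Start: joints at [1.066, 0.181, 1.607, -0, 1.354, -0.206], TCP at [0.169, 0.55, 0.231] pointing down, gripper open.
Joint ranges: [-2.99, 2.99], [-0.89, 2.07], [0.3, 2.58], [-1.14, 4.28], [0, 2.63], [-3.12, 3.12]. Speed limits (rad/s): [2.57, 2.57, 3.01, 3.14, 3.14, 3.14].

INTERFACE

Orientations are given as a unit quaternion [w, x, y, z].
In Python, from bench import ctrl gives the robot as it stands.
- The arm moves only by the tool carry_out, never from a script. Its argument "motion" is one flat list of numbers, 7 for each row, row after row: the turn, a rotation vector about the tool's x, y, z in degrees, then the shift along the tool's x, y, z in m, then the gripper's target within -1 to 1 (shut at 1, half-way at 0, fully open at -1). A call has 1 to 10 rows; each row shifts and turns the pose as measured when the row begins, along the tool's axes as they then stand; what a row does not reach is not made up. A row lasts 1/10 s, in which the tool goes at most 50 mm and 8.59 degrees, less where a joint would pass 70% of its speed; a pose out of reach is approached as far as the arm can. A call with a gripper value outside its range is refused whole. The fingers move at their own pace and stop on an object; the grip force is fixed at half the most. Time passes only in rows, so rows that do not move let the fingers close. It gives the time, the measured TCP pose, the force and the opening at its end, in the units of the state.
- ctrl.get_obs(): the state, without advancing time (a new reading comes with each control period).
- ctrl.camera(name): name is "side" or "top" or "wrist"; returns the picture (420x560x3 uint8, blue, green, red); there is no depth.
- ctrl.camera_params(name): a dict with "mtx" (3x3 intrinsics, pixels), "pose" (4x4, takes a point from camera to world coordinates); the wrist camera has in their place "hand_eye" (4x4, takes a point from camera to tool coordinates, whose origin is the TCP and whose axes are the tool frame's). Camera axes: x right, y down, z forward; pixel columns grow to the right and rows downward; lengths in m; the calibration is good to about 2 mm. A picture is of the moment at which its call begins: read the wrist's pose just before it. camera_params takes no time and is no camera call.
- ctrl.hand_in(): hands the job in, once; it reports no verdict.
Trained networks look in the newest picture that a camera, given by its name, has taken for a name from the list of things; names that differ only in an ending like _2 or _b are one class to them, and where a whole thing is asked for, a point or a joint stands for the part that bears it (a point fixed in the world has none). Each returns a list of dicts, best first, with "conf" (0 to 1); they miss things now and then, are a little off and sometimes report something else, mostly with a low value. They report only what shows in the picture. A call takes as long as a camera call.
- ctrl.boxes_of(camera, thing): "point" ([x, y, z] in m, in the coordinates of the camera as it stood for that picture, good to about 4 mm: the middle of the surface that is visible of it).
- ctrl.trace(camera, thing): "pixels" (420x560 bool, what is visible of it).
- ctrl.landmark_of(camera, thing): "point" ([x, y, z] in m, in the coordinates of the camera as it stood for that picture, good to about 4 mm: a listed point, or the origin of a listed thing).
The state is a dict: "time_s": time; "q": joint angles; "dq": joint speeds; "joint_efforts": joint torques, N m; "eef_pos": TCP position; "eef_rot": TCP orientation; "wrist_force": force on the tool from outside, world axes, zero at the start; "torque": the same for the moment, N m; "opening": opening from 0.0 (shut) to 1.0 (fully open).
Only numpy, scipy, OpenCV 4.12 (cv2) and the standard library are available. Lean on these libraries where they do the work, as an engineer would, in place of code of your own. Each camera call takes 0.05 s, during which the arm holds its last target. There are 200 camera calls.

TASK

First swing the brass hook down over the small leaf of the stock pen until it rests fully in its saddle, so that leaf stays shut. Then take the red bolt handle, lift the sagging bolt over the bent tab of its keeper while drawing it fully out of the keeper, and pull the large gate leaf ajar by that handle, until its free edge stands about a hand's width (100 mm) out. The gate closes by itself, so finish still holding it steady there by the red handle; do not let it swing wide, keep the small leaf shut, and leave the cups, tools, wreath and stock alone.

Things in the scene. Friction and masses are not known exactly. Their poses are not given: they have to be found in the camera images.
- crate: Open-topped slatted wooden stock pen, 250 x 470 mm, 160 mm high, fixed to the bench. Origin at the centre of its underside; +x points to its back, +y to the left as seen from the robot, z up; its double gate stands in the plane x = -100 mm: the large leaf (the gate) runs from its hinge at y = +215 to y = -42, the small leaf from its hinge at y = -215 to y = -48. The leaves are 22 mm thick and their top rails end 160 mm above the bench.
- gate (a joint): Large leaf, rad: 0 shut, grows as it swings towards the robot (clockwise from above), stop at 1.2. A spring always closes it, with 0.36 N m when shut and 0.6 N m at 0.4 rad. 100 mm at the free edge is 0.39 rad.
- gate_hinge (a point): Point on the vertical hinge axis of the large leaf, at rail-top height (160 mm).
- gate_edge (a point): Point on the free edge of the large leaf, at rail-top height (160 mm), 257 mm from the hinge axis.
- small_leaf (a joint): Small leaf, rad: 0 shut, grows as it swings towards the robot (counter-clockwise from above). A stiffish hinge (0.15 N m), nothing holds it shut but the hook.
- hook (a joint): Brass hook, rad: 0 when it lies level in its saddle on the small leaf, grows as its tip rises; 1.5 is nearly upright. Friction (0.09 N m) holds it where it is left; about 1 to 2 N on the pad moves it.
- hook_pivot (a point): Point on the hook's pivot axle, 182 mm above the bench, on a wooden post 50 mm behind the leaf's plane. The axle runs along the crate's y; the bar (10 wide, 8 thick) points to the crate's -x when level and passes over the small leaf; when down, its downturned lip hangs in front of the leaf. The saddle's prongs (32 mm above the rail) stand either side of the bar, 50 mm from the pivot.
- hook_pad (a point): Centre of the upper face of the hook's thumb pad, 26 x 26 mm and 6 mm thick, at the hook's end, 97 mm from the pivot; press here. With the hook down it is 186 mm above the bench and 47 mm in front of the leaf's plane.
- bolt_knob: Red upright handle of the barrel bolt: a cylinder 16 mm in diameter and 40 mm long on a thin stem, fixed on the bolt above the large leaf's top rail. Origin at the cylinder's centre, 236 mm above the bench while the bolt sags; axes as the large leaf's (z up; y along the leaf towards its hinge). At the start it is 190 mm from the hinge axis. The guide staples beside it end 209 mm above the bench.
- bolt_draw (a joint): How far the bolt is drawn, m: 0 home in the keeper, grows towards the large leaf's hinge, stop at 0.050. From 0.030 its nose is clear of the keeper. About 2 N of friction.
- bolt_lift (a joint): How far the bolt is lifted in its worn guides, m: 0 sagging (it falls back by its weight, about 2 N), stop at 0.018. Between draw 0.003 and 0.024 its drop nose has to be over the keeper's bent tab, which takes a lift of 0.009 or more; 0.013 to 0.015 is good.
- cone_a: Pine cone 50 mm wide, 56 mm high, in the pen; origin under its centre. Leave alone.
- cone_b: As cone_a.
- straw_ring: Straw ring 110 mm in diameter, 24 mm high, flat in the pen. Leave alone.
- cup_a: Black paper coffee cup, 80 mm wide at the rim, 105 mm high, on the bench; origin under its centre. Leave alone.
- cup_b: As cup_a.
- secateurs: Teal secateurs, 180 mm long, 18 mm high, flat on the bench. Leave alone.
- wreath: Green fir wreath 250 mm across, 50 mm high, flat on the bench. Leave alone.
- wire_spool: Green wire spool 64 mm in diameter, 45 mm high, standing on the bench. Leave alone.

How it is judged:
By the outcome, as a careful person would: the job done as asked, in the order asked, and still so for the second after the job is handed in, while the arm keeps its last pose, push and grip.
It also fails if it takes over 48 s, if anything falls off the work surface, if the arm or the gripper's body presses on something with over 40 N, if the wrist force passes 120 N, or if a joint passes its speed limit or range.

## Working session

There is one attempt and no reset: what is moved stays moved. The work goes in short steps, Python scripts to look and compute and a tool call to move; the robot and the scene stay as the last step left them, time stands still between calls to the robot, and variables do not carry over. Pictures are saved under pics/ and viewed, about 8 in all and at most 12, crops included, and the job is handed in when it is done.

Besides the shell and the picture viewer there is one more tool, called after "Request:" as name(argument=value, ...) on one line, values as JSON. carry_out: Moves the arm, as the interface text tells. Its arguments: {"type":"object","properties":{"motion":{"type":"array"}},"required":["motion"]}

```bash
mkdir -p pics; cat > h.py <<'E'
from bench import ctrl
import numpy as np, cv2
from scipy.spatial.transform import Rotation as R
def tool():
    o=ctrl.get_obs(); w,x,y,z=o['eef_rot']; T=np.eye(4)
    T[:3,:3]=R.from_quat([x,y,z,w]).as_matrix(); T[:3,3]=o['eef_pos']; return T
def cam(n):
    p=ctrl.camera_params(n)
    return (tool()@p['hand_eye'] if n=='wrist' else p['pose'])
def look(n,name=None):
    T=np.array(cam(n)); im=ctrl.camera(n)
    if name: cv2.imwrite('pics/'+name,im)
    return T,im
def lm(n,T,things,f=None):
    for t in things:
        for r in (f or ctrl.landmark_of)(n,t)[:2]:
            p=(T@np.r_[r['point'],1])[:3]; print(n,t,round(r['conf'],2),p.round(4))
E
python3 - <<'E'
from h import *
print(ctrl.get_obs(), ctrl.grip_depth); print(tool().round(3))
ims=[]
for n in ['top','side']:
    T,im=look(n); ims.append(im)
    print(n,T.round(3))
    lm(n,T,['crate','gate_hinge','gate_edge','hook_pivot','hook_pad','bolt_knob'])
    if n=='top': lm(n,T,['cup_a','wreath','wire_spool','secateurs'])
im=np.hstack(ims); cv2.imwrite('pics/a.png',cv2.resize(im,(800,300),interpolation=cv2.INTER_AREA))
E
```

```text
{'time_s': 0.0, 'q': array([ 1.06567957e+00,  1.81531307e-01,  1.60801541e+00,  2.21021147e-05,
        1.35380939e+00, -2.06314940e-01]), 'dq': array([ 4.22060953e-05,  9.95915088e-04,  3.56384343e-04,  1.65213540e-03,
        2.55144236e-04, -2.89773902e-04]), 'joint_efforts': array([-1.41865326e-03, -4.44869936e+01, -3.51334620e+01, -2.95071477e-04,
        9.06798203e-03, -7.74589694e-06]), 'eef_pos': array([0.16897517, 0.54902834, 0.23038606]), 'eef_rot': array([ 0.69900511,  0.10466968,  0.69945367, -0.10583325]), 'wrist_force': array([ 0.8491794,  0.0462794, -0.227684 ]), 'torque': array([ 0.01269996,  0.00324873, -0.01999099]), 'opening': 1.0025771606670184} 0.0187
[[-0.001  0.294  0.956  0.169]
 [-0.002  0.956 -0.294  0.549]
 [-1.    -0.002 -0.     0.23 ]
 [ 0.     0.     0.     1.   ]]
top [[-0.000e+00 -9.840e-01  1.760e-01  3.110e-01]
 [-1.000e+00  1.000e-03  2.000e-03 -1.100e-02]
 [-2.000e-03 -1.760e-01 -9.840e-01  1.338e+00]
 [ 0.000e+00  0.000e+00  0.000e+00  1.000e+00]]
top crate 0.88 [ 0.6206 -0.0398 -0.001 ]
top gate_hinge 0.92 [0.4849 0.1515 0.1588]
top hook_pivot 0.6 [ 0.5985 -0.1819  0.1799]
top hook_pad 0.71 [ 0.5203 -0.1965  0.2339]
top bolt_knob 0.36 [ 0.5164 -0.0321  0.2332]
top cup_a 0.83 [ 0.5091 -0.5053  0.0016]
top cup_a 0.77 [0.3669 0.5261 0.0017]
top wreath 0.65 [0.6378 0.4939 0.0013]
top wire_spool 0.86 [ 0.2773 -0.3171 -0.0033]
top wire_spool 0.3 [ 0.6755 -0.0077  0.0122]
top secateurs 0.64 [0.3072 0.3146 0.0016]
top secateurs 0.55 [0.4847 0.1538 0.1612]
side [[ 0.813 -0.276  0.513 -0.374]
 [-0.582 -0.413  0.7   -1.207]
 [ 0.019 -0.868 -0.496  1.008]
 [ 0.     0.     0.     1.   ]]
side crate 0.96 [ 0.623  -0.0407  0.0015]
side gate_hinge 0.7 [0.4863 0.1524 0.1607]
side gate_edge 0.77 [ 0.5308 -0.1016  0.1587]
side hook_pivot 0.52 [ 0.6019 -0.1782  0.1824]
side hook_pad 0.63 [ 0.5133 -0.1977  0.2364]
side bolt_knob 0.59 [ 0.5226 -0.0361  0.2346]
```

View pics/a.png

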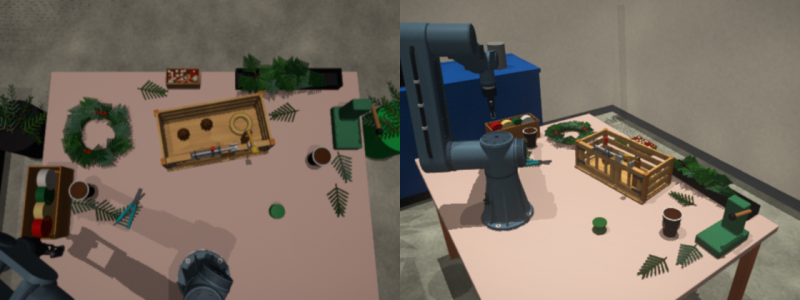

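Request:
carry_out(motion=[-8,0,0,-0.03,0,0,1,-8,0,0,-0.03,0,0,1,-8,0,0,-0.02,-0.02,0,1,-3,0,0,0,-0.04,0.01,1,0,0,0,0,-0.048,0.012,1,0,0,0,0,-0.048,0.012,1,0,0,0,0,-0.048,0.012,1,0,0,0,0,-0.048,0.012,1,0,0,0,0,-0.048,0.012,1,0,0,0,0,-0.048,0.012,1])

```text
time_s: 1.9
eef_pos: [0.3106, 0.2194, 0.3149]
eef_rot: [0.705, -0.072, 0.702, 0.073]
wrist_force: [1.3, 0.6, -0.4]
opening: 0.001
```

Request:
carry_out(motion=[0,0,0,0,-0.048,0.012,1,0,0,0,0,-0.048,0.012,1,0,0,0,0,-0.048,0.012,1,0,0,0,0,-0.048,0.012,1,0,0,0,0,-0.048,0.012,1,0,0,0,0,-0.048,0.012,1,0,0,0,0,-0.048,0.012,1,0,0,0,0,-0.048,0.012,1,0,0,0,0,0,0,1])

```text
time_s: 2.8
eef_pos: [0.4824, -0.148, 0.3184]
eef_rot: [0.709, -0.07, 0.698, 0.069]
wrist_force: [-0.1, 0.0, 0.2]
opening: 0.006
```

```bash
cat >> h.py <<'E'
th=0.177; C=np.array([.6217,-.041,0]); A=R.from_euler('z',th).as_matrix()
def loc(p): return A.T@(np.array(p)-C)
def st():
    o=ctrl.get_obs(); T=tool(); print('t',round(o['time_s'],2),'tcp local',loc(o['eef_pos']).round(4),'tool y ang',np.degrees(np.arctan2(T[1,1],T[0,1])).round(1),'tilt',T[:2,0].round(3),'F',o['wrist_force'].round(1),'op',round(o['opening'],3))
E
python3 - <<'E'
from h import *
st(); T,im=look('wrist','w1.png'); lm('wrist',T,['hook_pad','hook_pivot','bolt_knob','gate_edge','gate_hinge'])
T,im=look('top'); lm('top',T,['hook_pad'])
E
```

```text
t 2.8 tcp local [-0.156  -0.0808  0.3184] tool y ang 101.3 tilt [ 0.016 -0.   ] F [-0.1  0.   0.2] op 0.006
wrist hook_pad 0.92 [ 0.5215 -0.1968  0.2315]
wrist hook_pivot 0.61 [ 0.5981 -0.1816  0.1868]
wrist bolt_knob 0.95 [ 0.5198 -0.0332  0.234 ]
wrist gate_edge 0.88 [ 0.5309 -0.0991  0.1619]
```

View pics/w1.png

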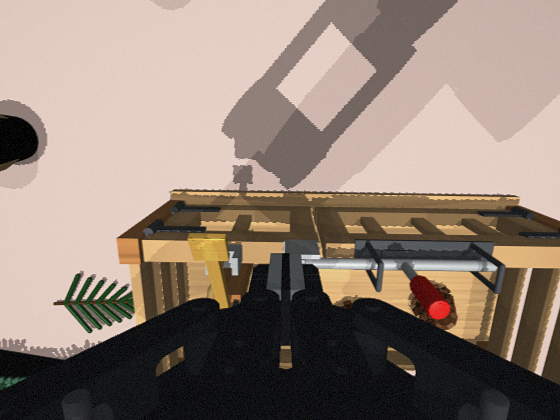

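Request:
carry_out(motion=[0,0,0,0.01,-0.027,0.01,1,0,0,0,0.02,-0.028,0.012,1,0,0,0,0.02,0,0,1,0,0,0,0.02,0,0,1,0,0,0,0.01,0,-0.002,1,0,0,0,0,0,0,1])

```text
time_s: 3.8
eef_pos: [0.5158, -0.1885, 0.2416]
eef_rot: [0.711, -0.077, 0.695, 0.073]
wrist_force: [-0.4, -0.2, -0.4]
opening: 0.001
```

```bash
python3 - <<'E'
from h import *
st()
E
```

```text
t 3.8 tcp local [-0.1302 -0.1265  0.2416] tool y ang 102.2 tilt [ 0.024 -0.003] F [-0.4 -0.2 -0.4] op 0.001
```

Request:
carry_out(motion=[0,0,0,0,-0.008,0,1,0,0,0,0.01,0,-0.002,1,0,0,0,0.01,0,-0.004,1,0,0,0,0.01,0,-0.004,1,0,0,0,0.01,0,-0.004,1,0,0,0,0.008,0,-0.003,1,0,0,0,0,0,0,1])

```text
time_s: 4.5
eef_pos: [0.502, -0.201, 0.1928]
eef_rot: [0.713, -0.079, 0.693, 0.072]
wrist_force: [-0.3, 0.2, -0.1]
opening: 0.002
```

```bash
python3 - <<'E'
from h import *
st()
E
```

```text
t 4.5 tcp local [-0.146  -0.1364  0.1928] tool y ang 102.3 tilt [ 0.029 -0.006] F [-0.3  0.2 -0.1] op 0.002
```

Request:
carry_out(motion=[0,0,0,0.004,0,0,1,0,0,0,0.004,0,0,1,0,0,0,0.002,0,0,1])

```text
time_s: 4.8
eef_pos: [0.5023, -0.2015, 0.1852]
eef_rot: [0.713, -0.079, 0.693, 0.072]
wrist_force: [-10.2, 5.8, 22.9]
opening: -0.003
```

```bash
python3 - <<'E'
from h import *
st();T,im=look('side'); lm('side',T,['hook_pad']); 
pr=ctrl.camera_params('side'); p=np.linalg.inv(T)@[.502,-.2,.186,1]; u=pr['mtx']@p[:3]; u,v=(u[:2]/u[2]).astype(int)
a=cv2.resize(im[max(v-50,0):v+50,max(u-65,0):u+65],None,fx=4,fy=4,interpolation=cv2.INTER_CUBIC); cv2.imwrite('pics/s2.png',a)
E
```

```text
t 4.8 tcp local [-0.1458 -0.137   0.1852] tool y ang 102.3 tilt [ 0.028 -0.007] F [-10.2   5.8  22.9] op -0.003
side hook_pad 0.47 [ 0.5007 -0.199   0.1832]
```

View pics/s2.png

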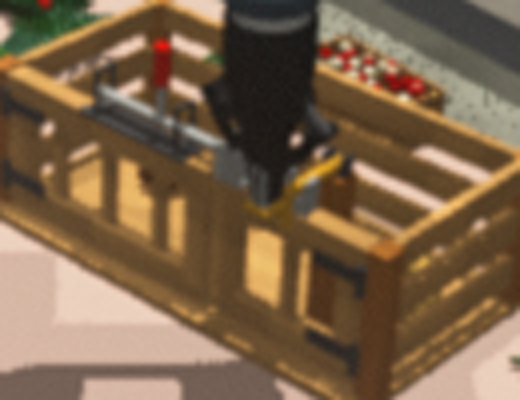

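Request:
carry_out(motion=[0,0,0,-0.015,0,0,1,0,0,0,-0.035,0,0,1,2.2,1.6,0,-0.04,0,0,0,0,0,0,-0.03,0.01,0.005,-0.5,0,0,0,0,0.04,0.01,-0.5,0,0,0,0,0.04,0.012,-0.5,0,0,0,0,0.04,0.01,-0.5,0,0,0,0,0.03,0.01,-0.5,0,0,0,0,0,0,-0.5])

```text
time_s: 5.8
eef_pos: [0.5208, -0.0302, 0.3106]
eef_rot: [0.706, -0.066, 0.703, 0.055]
wrist_force: [-0.3, -0.7, 0.2]
opening: 0.752
```

```bash
python3 - <<'E'
from h import *
st(); T,im=look('wrist','w3.png'); lm('wrist',T,['bolt_knob','hook_pad','hook_pivot'])
T,im=look('top'); lm('top',T,['hook_pad','bolt_knob'])
E
```

```text
t 5.8 tcp local [-0.0974  0.0284  0.3106] tool y ang 99.8 tilt [ 0.007 -0.014] F [-0.3 -0.7  0.2] op 0.752
wrist bolt_knob 0.76 [ 0.5196 -0.0408  0.2345]
wrist hook_pad 0.81 [ 0.5021 -0.2017  0.1838]
wrist hook_pivot 0.63 [ 0.5973 -0.1827  0.1837]
top hook_pad 0.47 [ 0.5097 -0.1975  0.1853]
top bolt_knob 0.7 [ 5.111e-01 -5.021e-01 -1.000e-04]
top bolt_knob 0.62 [ 0.5357 -0.0974  0.1561]
```

View pics/w3.png

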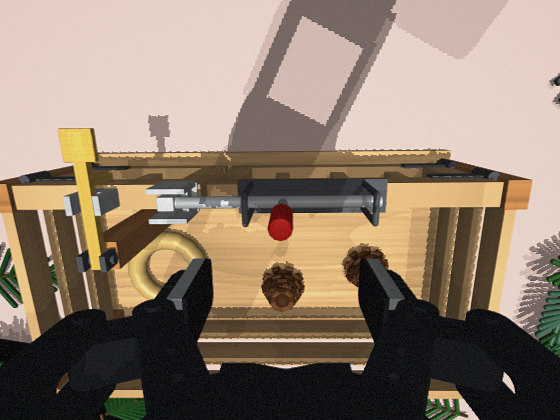

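Request:
carry_out(motion=[0,0.3,0.8,0.02,-0.003,-0.002,-0.5,0,0,0,0.025,0,0,-0.5,0,0,0,0.025,0,0,-0.4,0,0,0,0.015,0,0,-0.3,0,0,0,0.006,0,0,-0.3,0,0,0,0,0,0,-0.3])

```text
time_s: 6.75
eef_pos: [0.5166, -0.0439, 0.2102]
eef_rot: [0.702, -0.055, 0.707, 0.056]
wrist_force: [-0.8, -0.7, 0.6]
opening: 0.649
```

```bash
python3 - <<'E'
from h import *
st(); T,im=look('wrist','w4.png'); lm('wrist',T,['bolt_knob'])
E
```

```text
t 6.75 tcp local [-0.104   0.0157  0.2102] tool y ang 99.0 tilt [-0.007  0.001] F [-0.8 -0.7  0.6] op 0.649
wrist bolt_knob 0.89 [ 0.5223 -0.0366  0.2338]
```

View pics/w4.png

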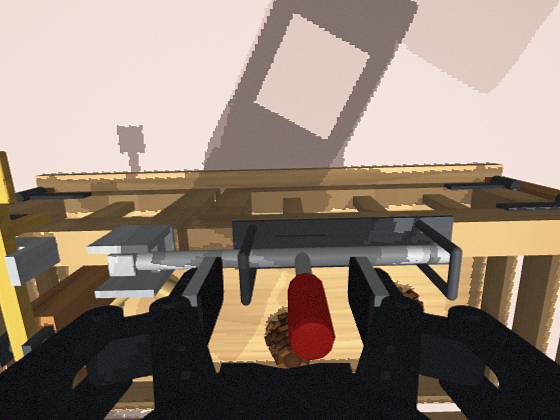

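Request:
carry_out(motion=[0,0,0,-0.01,0.009,0.005,-0.3,0,0,0,0,0,0,-0.3])

```text
time_s: 7.05
eef_pos: [0.5224, -0.0341, 0.2244]
eef_rot: [0.704, -0.055, 0.706, 0.055]
wrist_force: [0.4, 0.0, 0.4]
opening: 0.649
```

```bash
python3 - <<'E'
from h import *
st()
E
```

```text
t 7.05 tcp local [-0.0965  0.0243  0.2244] tool y ang 99.0 tilt [-0.002 -0.001] F [0.4 0.  0.4] op 0.649
```

Request:
carry_out(motion=[0,0,0,0.004,0.001,-0.003,0,0,0,0,0,0,0,1,0,0,0,0,0,0,1,0,0,0,0,0,0,1,0,0,0,0,0,0,1,0,0,0,0,0,0,1])

```text
time_s: 7.65
eef_pos: [0.5203, -0.0331, 0.2226]
eef_rot: [0.706, -0.057, 0.704, 0.055]
wrist_force: [-0.2, 0.1, 0.3]
opening: 0.172
```

```bash
python3 - <<'E'
from h import *
st(); T,im=look('wrist'); lm('wrist',T,['bolt_knob'])
E
```

```text
t 7.65 tcp local [-0.0984  0.0256  0.2226] tool y ang 99.1 tilt [ 0.003 -0.002] F [-0.2  0.1  0.3] op 0.172
wrist bolt_knob 0.57 [ 0.5193 -0.0342  0.236 ]
wrist bolt_knob 0.29 [ 0.6733 -0.0088  0.0165]
```

Request:
carry_out(motion=[0,0,0,-0.007,0,0,1,0,0,0,-0.007,0,0,1,0,0,0,0,0,0,1])

```text
time_s: 8.05
eef_pos: [0.5202, -0.033, 0.2368]
eef_rot: [0.706, -0.056, 0.704, 0.055]
wrist_force: [0.4, -0.2, -1.7]
opening: 0.166
```

```bash
python3 - <<'E'
from h import *
st(); T,im=look('wrist'); lm('wrist',T,['bolt_knob'])
E
```

```text
t 8.05 tcp local [-0.0985  0.0257  0.2368] tool y ang 99.1 tilt [ 0.002 -0.001] F [ 0.4 -0.2 -1.7] op 0.166
wrist bolt_knob 0.83 [ 0.5206 -0.0332  0.2473]
```

Request:
carry_out(motion=[0,0,0,0,0.009,0,1,0,0,0,0,0.009,0,1,0,0,0,0,0.009,0,1,0,0,0,0,0,0,1])

```text
time_s: 8.55
eef_pos: [0.5149, -0.0047, 0.2354]
eef_rot: [0.705, -0.057, 0.705, 0.055]
wrist_force: [0.6, -0.8, -2.3]
opening: 0.169
```

```bash
python3 - <<'E'
from h import *
st()
E
```

```text
t 8.55 tcp local [-0.0987  0.0546  0.2354] tool y ang 99.0 tilt [ 0.001 -0.002] F [ 0.6 -0.8 -2.3] op 0.169
```

Request:
carry_out(motion=[0,0,0,-0.001,0.009,0,1,0,0,0,0,0.008,0,1,0,0,0,0,0,0,1])

```text
time_s: 8.85
eef_pos: [0.5116, 0.0141, 0.2361]
eef_rot: [0.705, -0.057, 0.705, 0.055]
wrist_force: [0.8, -0.3, -2.3]
opening: 0.171
```

```bash
python3 - <<'E'
from h import *
st(); T,im=look('wrist','w5.png'); lm('wrist',T,['bolt_knob','hook_pad','gate_edge'])
E
```

```text
t 8.85 tcp local [-0.0987  0.0737  0.2361] tool y ang 99.1 tilt [-0.    -0.002] F [ 0.8 -0.3 -2.3] op 0.171
wrist bolt_knob 0.75 [0.5097 0.012  0.2485]
wrist bolt_knob 0.28 [ 0.6841 -0.1669  0.0154]
wrist hook_pad 0.45 [ 0.6195 -0.0427 -0.0035]
wrist gate_edge 0.7 [ 0.5321 -0.0998  0.1616]
```

View pics/w5.png

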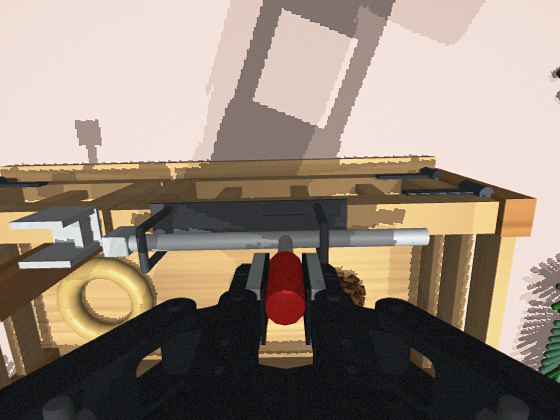

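Request:
carry_out(motion=[2,0,0,0,0,-0.005,1,2,0,0,0,0,-0.005,1,2,0,0,0,0,-0.005,1,2,0,0,0,0,-0.005,1,2,0,0,0,0,-0.005,1,0,0,0,0,0,0,1])

```text
time_s: 9.65
eef_pos: [0.4888, 0.0107, 0.2366]
eef_rot: [0.709, 0.008, 0.705, -0.009]
wrist_force: [2.4, 1.4, -2.6]
opening: 0.166
```

```bash
cat >> h.py <<'E'
def arc():
    st(); v=loc(tool()[:3,3])-[-.1,.215,0]; print('r',np.hypot(*v[:2]).round(4),'gate ang',np.arctan2(-v[0],-v[1]).round(3),'tool ang',np.radians(99.1-np.degrees(np.arctan2(tool()[1,1],tool()[0,1]))).round(3))
E
python3 - <<'E'
from h import *
arc(); T,im=look('wrist'); lm('wrist',T,['bolt_knob'])
E
```

```text
t 9.65 tcp local [-0.1218  0.0743  0.2366] tool y ang 88.6 tilt [ 0.006 -0.   ] F [ 2.4  1.4 -2.6] op 0.166
r 0.1424 gate ang 0.153 tool ang 0.183
wrist bolt_knob 0.33 [ 0.6006 -0.1836  0.1801]
```

Request:
carry_out(motion=[1.9,0,0,0,0.0003,-0.0054,1,1.9,0,0,0,0.0003,-0.0054,1,1.9,0,0,0,0.0003,-0.0054,1,1.9,0,0,0,0.0003,-0.0054,1,1.9,0,0,0,0.0003,-0.0054,1,1.9,0,0,0,0.0003,-0.0054,1,0,0,0,0,0,0,1])

```text
time_s: 10.45
eef_pos: [0.4608, 0.0128, 0.2378]
eef_rot: [0.708, 0.078, 0.698, -0.08]
wrist_force: [2.6, 1.2, -2.1]
opening: 0.171
```

```bash
python3 - <<'E'
from h import *
arc()
e=None
for n in ['wrist','side','top']:
    T,im=look(n,n+'6.png'); lm(n,T,['gate_edge','gate_hinge','bolt_knob','hook_pad'])
E
```

```text
t 10.45 tcp local [-0.1489  0.0813  0.2378] tool y ang 77.2 tilt [ 0.013 -0.006] F [ 2.6  1.2 -2.1] op 0.171
r 0.1424 gate ang 0.351 tool ang 0.383
wrist gate_edge 0.98 [ 0.4386 -0.0994  0.1626]
wrist gate_hinge 0.8 [0.4895 0.1491 0.1579]
wrist bolt_knob 0.64 [0.4607 0.013  0.2525]
side gate_edge 0.88 [ 0.4402 -0.1016  0.16  ]
side gate_hinge 0.82 [0.4872 0.1532 0.1584]
side gate_hinge 0.3 [ 0.4986 -0.197   0.185 ]
side bolt_knob 0.53 [0.4846 0.1515 0.1588]
side hook_pad 0.63 [ 0.4996 -0.2012  0.1843]
top gate_edge 0.82 [ 0.4413 -0.0974  0.1621]
top gate_edge 0.29 [ 0.2784 -0.3174 -0.0011]
top gate_hinge 0.77 [0.4858 0.1531 0.1646]
top hook_pad 0.71 [ 0.506  -0.1982  0.1833]
```

View pics/wrist6.png

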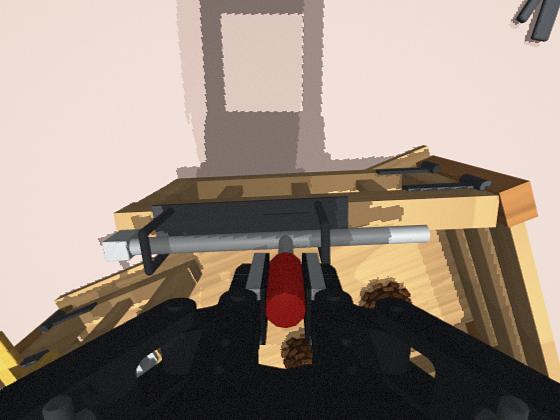

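Request:
carry_out(motion=[0.9,0,0,0,0,-0.0024,1,0.9,0,0,0,0,-0.0022,1,0,0,0,0,0,0,1,0,0,0,0,0,0,1,0,0,0,0,0,0,1])

```text
time_s: 11.7
eef_pos: [0.4558, 0.0139, 0.2376]
eef_rot: [0.706, 0.09, 0.696, -0.093]
wrist_force: [3.5, -0.6, -2.0]
opening: 0.168
```

```bash
python3 - <<'E'
from h import *
arc()
ims=[]
for n in ['wrist','side','top']:
    T,im=look(n); lm(n,T,['gate_edge','gate_hinge'] + (['hook_pad'] if n!='wrist' else []));ims.append(im)
a=np.hstack([cv2.resize(ims[1][150:310,220:420],(400,320)),cv2.resize(ims[2][110:270,200:400],(400,320))])
cv2.imwrite('pics/f.png',a); print(ctrl.get_obs()['dq'].round(3))
E
```

```text
t 11.7 tcp local [-0.1537  0.0832  0.2376] tool y ang 75.2 tilt [ 0.013 -0.006] F [ 3.5 -0.6 -2. ] op 0.168
r 0.1423 gate ang 0.387 tool ang 0.418
wrist gate_edge 0.96 [ 0.4318 -0.0954  0.1617]
wrist gate_hinge 0.61 [0.4918 0.1493 0.1604]
side gate_edge 0.62 [ 0.4298 -0.103   0.1555]
side hook_pad 0.52 [ 0.4997 -0.1998  0.1874]
top gate_edge 0.61 [ 0.431  -0.0951  0.157 ]
top gate_edge 0.6 [ 0.3669  0.5275 -0.003 ]
top gate_hinge 0.93 [0.4851 0.1492 0.1598]
top gate_hinge 0.42 [ 0.4333 -0.0931  0.1595]
top hook_pad 0.8 [ 0.5039 -0.1975  0.1826]
[-0.     0.     0.002 -0.001 -0.001 -0.   ]
```

View pics/f.png

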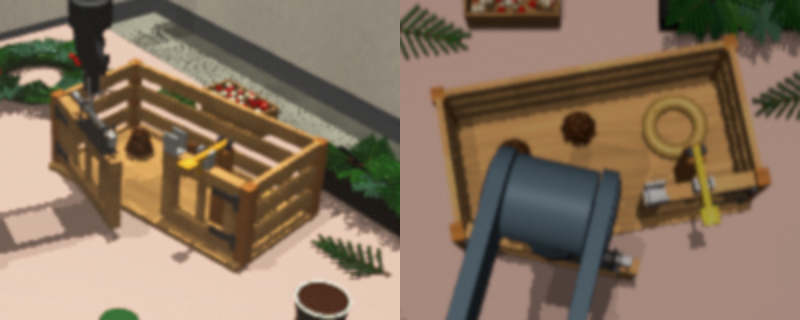

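The side and top crops show the gate ajar, with the gripper still on the red handle. The small leaf is shut and the hook lies across it. The measured edge displacement is about 100 mm and the arm is still, so I'm handing in.

```bash
python3 -c "
from bench import ctrl; print(ctrl.hand_in())"
```

```text
the job is handed in; nothing more can be done
None
```

The job is done and handed in at about 12 s of the 48 s allowed; no verdict was reported.

- **Hook:** I pressed it down with the shut fingers until it bottomed out at about 23 N. Afterwards its pad measured 183–187 mm high, against 186 mm expected, and the pictures show it between the saddle's prongs with the small leaf shut.
- **Bolt:** I gripped the red handle, lifted the bolt about 14 mm and drew it about 48 mm. The wrist picture showed its nose clear of the keeper.
- **Gate:** I swung it open by the handle along its arc. Both the arm pose and the camera points put it at about 0.39 rad, with the free edge about 100 mm out. The arm was still, with the handle gripped and about 4 N at the wrist.

**Checks that disagreed:** The networks gave a few wrong detections, which I discarded:
- the top camera placed the handle on a cup;
- the side camera placed it at the hinge;
- one wrist view placed it at the hook's pivot.

My first descent to the handle went about 10 mm too low. Wrist force stayed under 1 N, and I corrected it before gripping.

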